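# Get the drive gear out from behind the bumper caps

### The arm

A 6-joint arm with a two-finger parallel gripper is mounted at the origin on the work surface. World frame = base frame: x ahead of the robot, y to its left, z up, the work surface at z = 0. Lengths are in m, angles in rad, forces in N, time in s.
With the tool pointing down it reaches from about 0.35 to 0.975 m from the base axis. Payload 17.4 kg.
Tool frame: the origin (TCP) lies at the very end of the fingers, on their centre line; the grasp point (between the pads) lies 19 mm behind it (bot.grasp_offset is the distance from the TCP to the grasp point, in m); z points along the fingers, y is the line along which they close (so a half turn about z gives the same grasp; the last joint's range is limited). The gripper opens to 85 mm and grips with 20 to 120 N. Pads are 22 mm wide; open, the fingers measure 114 mm over their backs; the gripper's body (76 mm by 85 mm) begins 54 mm behind the grasp point. The pads swing forward as they close: fully open they stand 13 mm farther back than shut.
Start: joints at [1.098, 0.116, 1.442, -0, 1.584, -0.038], TCP at [0.284, 0.612, 0.231] pointing down, gripper open.
Joint ranges: [-2.83, 2.83], [-0.83, 2.19], [0.07, 2.5], [-1.14, 4.28], [0.01, 3], [-2.97, 2.97]. Speed limits (rad/s): [1.89, 1.89, 2.22, 3.14, 3.14, 3.14].

### API

Orientations are given as a unit quaternion [x, y, z, w].
In Python, from workcell import telemetry, imaging, ticket, bot gives the robot as it stands.
- The arm moves only by the tool servo_tool, never from a script. Its argument "moves" is a list that holds one entry, the list of rows, each a list of 7 numbers: the turn, a rotation vector about the world's x, y, z in units of 8 degrees (1.0 is 8 degrees), then the shift along the world's x, y, z in cm, then the opening, from 0 (shut) to 1 (fully open). A call has 1 to 5 rows; each row is the pose to reach, as a shift and turn from the pose commanded when the call began; what a row does not reach only later rows make up. A row lasts 1/10 s, in which the tool goes at most 50 mm and 8.59 degrees, less where a joint would pass 70% of its speed; a pose out of reach is approached as far as the arm can. A call with a gripper value outside its range is refused whole. The fingers move at their own pace and stop on an object; the grip force is fixed at half the most. Time passes only in rows, so rows that repeat a pose let the fingers close. It gives the time, the measured TCP pose, the force, the opening and the grip force at its end, in the units of the state.
- telemetry.observe(): the state, without advancing time (a new reading comes with each control period).
- imaging.snapshot(name): name is "side" or "top" or "wrist"; returns the picture (400x640x3 uint8, red, green, blue); there is no depth.
- imaging.get_calibration(name): a dict with "fovy" (degrees; the focal length in pixels is half the picture's height over the tangent of half this angle, whatever the lens; pixels are square), "cx", "cy" (the principal point, pixels), "world_to_cam" (4x4, takes a point from world to camera coordinates). Camera axes: x right, y down, z forward; pixel columns grow to the right and rows downward; lengths in m; the calibration is good to about 2 mm. The wrist camera is an equidistant fisheye: a pixel r from the principal point sees the ray r / f radians off the axis. A picture is of the moment at which its call begins: read the wrist's pose just before it. get_calibration takes no time and is no camera call; for the wrist camera it gives the pose at the moment of the call.
- ticket.sign_off(): hands the job in; it is judged then, once.
The state is a dict: "time": time; "joint_positions": joint angles; "qvel": joint speeds; "joint_torque": joint torques, N m; "tool_pos": TCP position; "orientation": TCP orientation; "wrist_force": force on the tool from outside, world axes, zero at the start; "torque": the same for the moment, N m; "opening": finger opening in m; "grip_force": force on a finger pad.
Only numpy, scipy, OpenCV 4.12 (cv2) and the standard library are available. Lean on these libraries where they do the work, as an engineer would, in place of code of your own. Each camera call takes 0.05 s, during which the arm holds its last target. There are 200 camera calls.

### The job

Move the two chrome bumper caps out of the grey parts bay and stand both in the wooden side tray, so that you can take the steel gear from behind them and lay it flat and centred on top of the hand-cranked drum fixture. Once the gear is on the drum, stand each cap back upright in the bay on the very spot it came from. Leave the coin plate, tin, pulley and screwdriver where they are.

Things in the scene. Friction and masses are not known exactly. Their poses are not given: they have to be found in the camera images.
- bay: Grey fixed steel parts bay; origin on the counter, x from the open front inwards. Floor plate 4 mm thick, x -75 to 105 mm, y -68 to 68 mm. Behind x = 2 mm, solid cheeks 36 mm high leave a niche 76 mm wide; back wall, same height, at x = 100 mm. Dark round floor marks: gear at about (30, 0) mm, caps side by side in front of it at about (-33, 31) and (-33, -31) mm, either cap on either side.
- cap_bullet: Chrome bumper cap, bullet shaped: foot flange 54 mm across, 6 mm high; straight round shank 40 mm across from 7 to 62 mm height; rounded nose up to 81 mm. 0.17 kg. Origin: centre of the underside, z up. Stands on the bay's floor plate. Best gripped by the shank above gear and cheeks, fingers closing along the bay's x axis, as the other cap stands beside it.
- cap_post: Chrome bumper cap, post shaped: foot flange 54 mm across, 6 mm high; straight round shank 32 mm across from 7 mm up to a flat top at 58 mm. 0.17 kg. Origin: centre of the underside, z up. Stands on the bay's floor plate beside the bullet cap; gripped in the same way.
- gear: Steel toothed gear lying flat on the bay's floor plate, 56 mm across, 22 mm thick, 0.32 kg, small dark bore. Origin: centre of the underside, z up. In the niche behind the caps: cheeks 10 mm away on either side, so grip it with the fingers closing along the bay's x axis, one finger in the space behind it (42 mm to the back wall), the other where the caps stood.
- tray: Fixed shallow wooden side tray, empty at the start, 135 mm (its x) by 195 mm (its y) outside, 16 mm high, walls and floor 5 mm thick. Origin at the centre of its underside, on the counter. Room for both caps side by side along its y.
- drum_seat (a point): Centre of the drum fixture's flat top face, 50 mm above the counter, where the gear goes; z up, x towards the crank. The toothed iron drum is 100 mm across, no rim; a fine ring line 60 mm across marks the gear's place. Base block 120 x 116 mm, 30 mm high. The hand crank on its +x side reaches 120 mm from the centre and 56 mm height. All fixed, the crank does not turn.
- coin_plate: Bystander, to be left alone: red enamel coin entry plate lying on the counter, 70 x 50 x 6 mm, origin at the centre of its underside.
- tin: Bystander, to be left alone: small closed brass tin, 48 mm across, 45 mm high, origin at the centre of its underside.
- pulley: Bystander, to be left alone: brass pulley wheel 60 mm across with a raised hub, 34 mm high, origin at the centre of its underside.
- screwdriver: Bystander, to be left alone: screwdriver 170 mm long lying on the counter, along its own x.
Not all that is in view belongs to the job. What is shaped like the gear but red is not meant.

How it is judged:
On the way, in this order (a step that is already met when the one before it is completed fails the run):
1. both caps stand released in the side tray, while the gear is still in its place in the bay (x of cap_bullet in the frame of tray between -0.045 and 0.045 m and y of cap_bullet in the frame of tray between -0.075 and 0.075 m and z of cap_bullet in the frame of tray between 0 and 0.012 m and angle between each of cap_bullet, cap_post's own z axis and vertical below 0.15 rad and contact force between the fingers and cap_bullet below 0.1 N and x of cap_post in the frame of tray between -0.045 and 0.045 m and y of cap_post in the frame of tray between -0.075 and 0.075 m and z of cap_post in the frame of tray between 0 and 0.012 m and contact force between the fingers and cap_post below 0.1 N and distance of gear from where it was at the start of the episode below 0.03 m), for 0.2 s.
2. the gear lies released on the drum, both caps still standing in the tray (horizontal distance between gear and drum_seat below 0.012 m and z of gear in the frame of drum_seat between -0.004 and 0.005 m and angle between gear's own z axis and vertical below 0.1 rad and contact force between the fingers and gear below 0.1 N and x of cap_bullet in the frame of tray between -0.045 and 0.045 m and y of cap_bullet in the frame of tray between -0.075 and 0.075 m and z of cap_bullet in the frame of tray between 0 and 0.012 m and angle between each of cap_bullet, cap_post's own z axis and vertical below 0.15 rad and contact force between the fingers and cap_bullet below 0.1 N and x of cap_post in the frame of tray between -0.045 and 0.045 m and y of cap_post in the frame of tray between -0.075 and 0.075 m and z of cap_post in the frame of tray between 0 and 0.012 m and contact force between the fingers and cap_post below 0.1 N), for 0.2 s.
At the end, for the whole second after the job is handed in: The gear lies flat on the drum's top face within 12 mm of its centre, and each cap stands upright in the bay within 12 mm of where it stood at the start, all released and at rest (horizontal distance between gear and drum_seat below 0.012 m and z of gear in the frame of drum_seat between -0.004 and 0.005 m and angle between each of gear, cap_bullet, cap_post's own z axis and vertical below 0.1 rad and contact force between the fingers and gear below 0.1 N and distance of each of cap_bullet, cap_post from where it was at the start of the episode below 0.012 m and contact force between the fingers and cap_bullet below 0.1 N and linear speed of each of cap_bullet, cap_post, gear below 0.02 m/s and contact force between the fingers and cap_post below 0.1 N); the robot touches nothing.
It fails at once if the red coin entry plate is shifted by more than 20 mm (distance of coin_plate from where it was at the start of the episode above 0.02 m).
It fails at once if the brass tin is shifted by more than 20 mm (distance of tin from where it was at the start of the episode above 0.02 m).
It fails at once if the brass pulley is shifted by more than 20 mm (distance of pulley from where it was at the start of the episode above 0.02 m).
It fails at once if the screwdriver is shifted by more than 20 mm (distance of screwdriver from where it was at the start of the episode above 0.02 m).
It also fails if it takes over 131 s, if anything falls off the work surface, if the arm or the gripper's body presses on something with over 40 N, if the wrist force passes 120 N, or if a joint passes its speed limit or range.

## Working session

There is one attempt and no reset: what is moved stays moved. The work goes in short steps, Python scripts to look and compute and a tool call to move; the robot and the scene stay as the last step left them, time stands still between calls to the robot, and variables do not carry over. Pictures are saved under pics/ and viewed, at most 16 in all, crops included, and the job is handed in when it is done.

Besides the shell and the picture viewer there is one more tool, called after "Call:" by a JSON object that holds its "name" and its "arguments", one argument or row to a line. servo_tool: Moves the arm, as the interface text tells. Its arguments: {"type":"object","properties":{"moves":{"type":"array","items":{"type":"array","items":{"type":"array","items":{"type":"number"}}}}},"required":["moves"]}

```bash
mkdir -p pics; python3 - <<'E'
from workcell import telemetry, imaging, ticket, bot
import cv2,json,numpy as np
np.set_printoptions(precision=4,suppress=True)
for n in ("top","side"):
    im=imaging.snapshot(n); cv2.imwrite(f"pics/{n}0.png",im[:,:,::-1])
    c=imaging.get_calibration(n); print(n,c)
s=telemetry.observe(); print(s)
E
```

```text
top {'fovy': 55.17736046521909, 'cx': 312.5400984983681, 'cy': 209.1491693823514, 'world_to_cam': array([[ 0.002 , -1.    , -0.0049, -0.044 ],
       [-0.9824, -0.0011, -0.1869,  0.5713],
       [ 0.1868,  0.0052, -0.9824,  1.1504],
       [ 0.    ,  0.    ,  0.    ,  1.    ]])}
side {'fovy': 43.06819100513415, 'cx': 324.3289861779494, 'cy': 193.89328595798108, 'world_to_cam': array([[ 0.8182, -0.5747, -0.0127, -0.5001],
       [-0.2871, -0.3895, -0.8751,  0.1899],
       [ 0.498 ,  0.7197, -0.4837,  1.0714],
       [ 0.    ,  0.    ,  0.    ,  1.    ]])}
{'time': 0.1, 'joint_positions': array([ 1.0982,  0.1165,  1.4422, -0.    ,  1.584 , -0.0378]), 'qvel': array([-0.0013, -0.0016, -0.0013, -0.0014,  0.0007, -0.0017]), 'joint_torque': array([  0.0029, -73.3655, -63.3793,  -0.    ,   0.0053,   0.    ]), 'tool_pos': array([0.2843, 0.612 , 0.2306]), 'orientation': array([ 0.2157,  0.9765, -0.0005, -0.0001]), 'wrist_force': array([0.0261, 0.0064, 0.1762]), 'torque': array([ 0.0161, -0.0082, -0.0307]), 'grip_force': 0.0, 'opening': 0.08579480294239697}
```

View pics/top0.png

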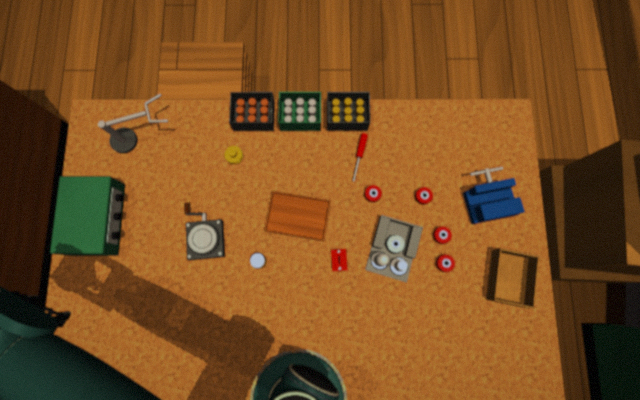

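View pics/side0.png

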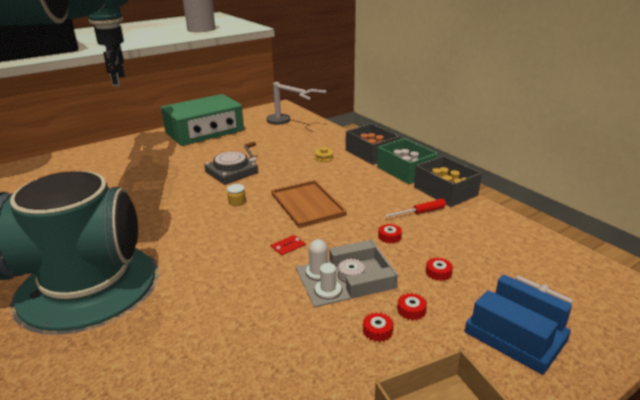

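The top view shows the bay at about (395,245), with caps at (382,260) and (399,267) and the gear at (396,243). The drum is at (203,238) with its crank up at (188,208). There are two tray candidates: the shallow reddish wooden one at (298,216) and the tall box at (511,277). The gear candidates are the steel one in the bay at (396,243) and the red ones at (373,193), (424,196), (442,235) and (445,263). Only the steel one fits. Next I'll get coarse positions and a confirming crop.

```bash
cat > h.py <<'E'
from workcell import telemetry, imaging, ticket, bot
import cv2, numpy as np
from scipy.spatial.transform import Rotation as R
np.set_printoptions(precision=4,suppress=True)
def ray(c,px,fish=False):
    f=200/np.tan(np.radians(c['fovy'])/2)
    d=(np.atleast_2d(px)-[c['cx'],c['cy']])/f
    if fish:
        t=np.linalg.norm(d,axis=1,keepdims=True)+1e-9
        v=np.hstack([d/t*np.sin(t),np.cos(t)])
    else: v=np.hstack([d,np.ones((len(d),1))])
    M=np.array(c['world_to_cam']); Rm=M[:3,:3]
    return -Rm.T@M[:3,3], v@Rm
def on_z(c,px,z,fish=False):
    o,v=ray(c,px,fish); k=(np.broadcast_to(z,len(v))-o[2])/v[:,2]
    return o+v*k[:,None]
def proj(c,p,fish=False):
    f=200/np.tan(np.radians(c['fovy'])/2)
    M=np.array(c['world_to_cam']); q=np.atleast_2d(p)@M[:3,:3].T+M[:3,3]
    r=np.linalg.norm(q[:,:2],axis=1,keepdims=True)+1e-12
    u=q[:,:2]/r*np.arctan2(r,q[:,2:]) if fish else q[:,:2]/q[:,2:]
    return u*f+[c['cx'],c['cy']]
E
python3 - <<'E'
from h import *
c=imaging.get_calibration('top')
P={'drum':((203,238),.05),'tray':((298,216),.01),'box':((511,277),.02),'gear':((396,243),.026),'capL':((381,260),.06),'capR':((399,266),.06),'tin':((258,261),.045),'crank':((188,208),.05),'screw':((360,157),.01),'coin':((339,260),.006),'pulley':((233,154),.03)}
for k,(p,z) in P.items(): print(k,on_z(c,p,z)[0])
# tray corners
for p in [(273,193),(329,201),(324,239),(266,230)]: print('tc',on_z(c,p,.016)[0])
w=imaging.get_calibration('wrist'); s=telemetry.observe()
Rt=R.from_quat(s['orientation']).as_matrix(); M=w['world_to_cam']
print(w['fovy'],w['cx'],w['cy'],'cam in tool',Rt.T@(-M[:3,:3].T@M[:3,3]-s['tool_pos']),'\n',M[:3,:3]@Rt, Rt)
im=cv2.imread('pics/top0.png')[205:295,340:450]; cv2.imwrite('pics/crop.png',cv2.resize(im,None,fx=6,fy=6,interpolation=cv2.INTER_CUBIC))
E
```

```text
drum [0.4802 0.298  0.05  ]
tray [0.5569 0.0043 0.01  ]
box [ 0.3628 -0.663   0.02  ]
gear [ 0.4679 -0.3072  0.026 ]
capL [ 0.4125 -0.2523  0.06  ]
capR [ 0.3945 -0.3064  0.06  ]
tin [0.4096 0.1252 0.045 ]
crank [0.5753 0.3508 0.05  ]
screw [ 0.7575 -0.2014  0.01  ]
coin [ 0.4153 -0.1276  0.006 ]
pulley [0.761  0.2201 0.03  ]
tc [0.6322 0.0867 0.016 ]
tc [ 0.6056 -0.0965  0.016 ]
tc [ 0.4814 -0.0798  0.016 ]
tc [0.5101 0.1066 0.016 ]
65.70646984690485 326.20693084686116 197.55306094424313 cam in tool [ 0.0855  0.0002 -0.1415] 
 [[ 0.0015  1.      0.0001]
 [-0.9447  0.0015 -0.328 ]
 [-0.328   0.0004  0.9447]] [[-0.9069  0.4213 -0.0005]
 [ 0.4213  0.9069 -0.001 ]
 [ 0.     -0.0011 -1.    ]]
```

View pics/crop.png

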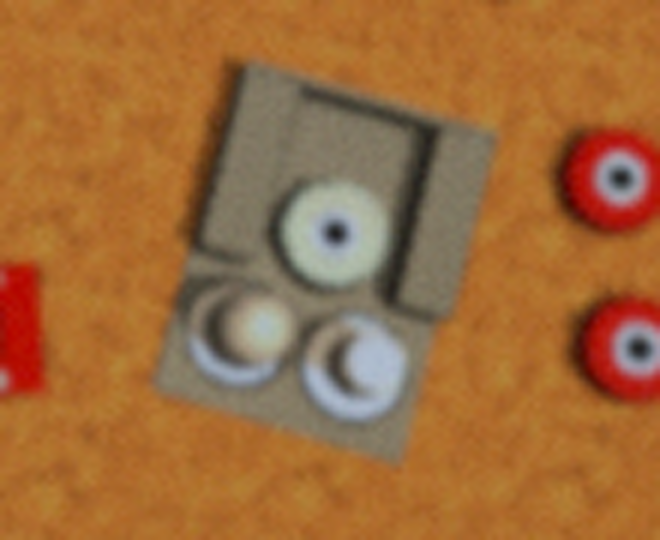

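The crop confirms the white-steel toothed gear with a dark bore in the niche. The bullet cap stands front-left at crop (262,325), the post cap front-right at (375,360). The red ones outside the bay aren't meant. I'll move over the drum first to look with the wrist camera.

Call:
{"name": "servo_tool", "arguments": {
  "moves": [
    [[0, 0, -1, 2.4, -3.8, 0.4, 1], [0, 0, -2, 4.8, -7.6, 0.8, 1], [0, 0, -3, 7.2, -11.4, 1.2, 1], [0, 0, -4, 9.6, -15.2, 1.6, 1], [0, 0, -5, 12, -19, 2, 1]]
  ]
}}

```text
time: 0.6
tool_pos: [0.4048, 0.4205, 0.2512]
orientation: [0.539, 0.842, -0.0, -0.0]
wrist_force: [0.5, 0.9, 0.3]
opening: 0.0853
grip_force: 0.0
```

Call:
{"name": "servo_tool", "arguments": {
  "moves": [
    [[0, 0, -1, 1.9, -3.2, 0, 1], [0, 0, -2, 3.8, -6.4, 0, 1], [0, 0, -3, 5.7, -9.6, 0, 1], [0, 0, -4, 7.6, -12.5, 0, 1], [0, 0, -5, 7.6, -12.5, 0, 1]]
  ]
}}

```text
time: 1.1
tool_pos: [0.4819, 0.2943, 0.251]
orientation: [0.796, 0.606, -0.0, 0.0]
wrist_force: [0.2, 0.8, -0.5]
opening: 0.0852
grip_force: 0.0
```

```bash
python3 - <<'E'
from h import *
import pickle
s=telemetry.observe();c=imaging.get_calibration('wrist'); im=imaging.snapshot('wrist')
cv2.imwrite('pics/w1.png',im[:,:,::-1]); pickle.dump((s,c),open('w1.pkl','wb'))
t=imaging.snapshot('top'); cv2.imwrite('pics/t1.png',t[:,:,::-1])
print(s)
E
```

```text
{'time': 1.1, 'joint_positions': array([ 0.5034, -0.1291,  1.6539, -0.0008,  1.6172,  0.7726]), 'qvel': array([ 0.0532,  0.0034, -0.0007,  0.0171,  0.0013,  1.4445]), 'joint_torque': array([ -5.0123, -52.8208, -63.4776,  -0.4236,  -0.0054,  -5.0516]), 'tool_pos': array([0.4819, 0.2943, 0.251 ]), 'orientation': array([ 0.7956,  0.6058, -0.0003,  0.0004]), 'wrist_force': array([ 0.227 ,  0.8366, -0.5275]), 'torque': array([ 0.0392,  0.0307, -0.032 ]), 'grip_force': 0.0, 'opening': 0.08515191339704045}
```

View pics/w1.png

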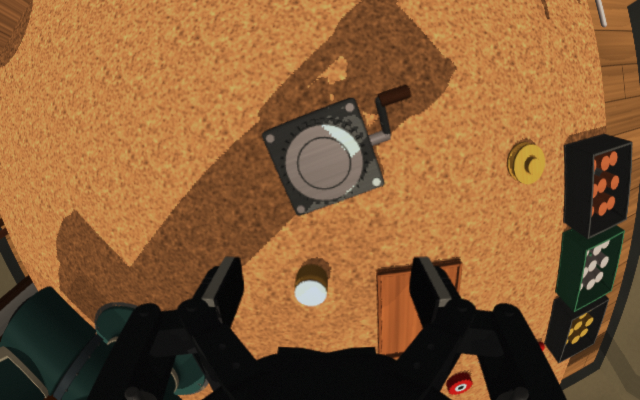

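The wrist view shows the drum's ring line centred at about (324,162), with the crank at (390,110), the tin at (311,287) and the tray's edge at (420,300). I'll fit the ring, then move on toward the tray and bay.

```bash
python3 - <<'E'
from h import *
import pickle
s,c=pickle.load(open('w1.pkl','rb'))
im=cv2.imread('pics/w1.png'); g=cv2.cvtColor(im,cv2.COLOR_BGR2GRAY)
x0,y0=274,112; cr=cv2.resize(g[y0:y0+100,x0:x0+100],None,fx=4,fy=4,interpolation=cv2.INTER_CUBIC)
for rr in ((90,125),(135,180)):
    h=cv2.HoughCircles(cr,cv2.HOUGH_GRADIENT,1,20,param1=60,param2=15,minRadius=rr[0],maxRadius=rr[1])
    if h is not None:
        for k in h[0][:3]:
            p=np.array([x0,y0])+(k[:2]+.5)/4-.5; print(p,k[2]/4,on_z(c,p,.05,True)[0])
            a=on_z(c,[p+[k[2]/4,0],p-[k[2]/4,0]],.05,True); print('diam',np.linalg.norm(a[0]-a[1]))
# base corners bolts at z .03
print(on_z(c,[(270,139),(351,106),(377,182),(300,210)],.03,True))
print('tool drum in top', proj(imaging.get_calibration('top'),[[.48,.298,.05]]))
E
```

```text
[322.75 162.75] 26.425 [0.4795 0.3027 0.05  ]
diam 0.059928196530121734
[324.5 169. ] 31.1 [0.4795 0.2952 0.05  ]
diam 0.07097697384414202
[318.75 167.75] 31.1 [0.4736 0.2983 0.05  ]
diam 0.0709349700058356
[324.   162.25] 38.25 [0.4811 0.3029 0.05  ]
diam 0.0869270266215171
[323.75 156.5 ] 42.65 [0.4826 0.3094 0.05  ]
diam 0.09658147004870396
[319.5 164.5] 42.65 [0.4755 0.3017 0.05  ]
diam 0.09727137195902394
[[0.4255 0.3435 0.03  ]
 [0.5278 0.3553 0.03  ]
 [0.536  0.2578 0.03  ]
 [0.4342 0.2475 0.03  ]]
tool drum in top [[202.9995 238.0488]]
```

Call:
{"name": "servo_tool", "arguments": {
  "moves": [
    [[0, 0, 0, 1, -5, 0, 1], [0, 0, 0, 2, -10, 0, 1], [0, 0, 0, 3, -15, 0, 1], [0, 0, 0, 4, -20, 0, 1], [0, 0, 0, 5, -25, 0, 1]]
  ]
}}

```text
time: 1.7
tool_pos: [0.5292, 0.0509, 0.2513]
orientation: [0.791, 0.612, 0.0, 0.0]
wrist_force: [0.6, 0.2, -1.1]
opening: 0.0852
grip_force: 0.0
```

Call:
{"name": "servo_tool", "arguments": {
  "moves": [
    [[0, 0, 0, 0.5, -4, 0, 1], [0, 0, 0, 1, -8, 0, 1], [0, 0, 0, 1, -9, 0, 1], [0, 0, 0, 1, -9, 0, 1]]
  ]
}}

```text
time: 2.1
tool_pos: [0.5393, -0.0386, 0.251]
orientation: [0.792, 0.61, -0.0, -0.0]
wrist_force: [-0.4, 0.5, -0.2]
opening: 0.0854
grip_force: 0.0
```

```bash
python3 - <<'E'
from h import *
import pickle
s=telemetry.observe();c=imaging.get_calibration('wrist'); im=imaging.snapshot('wrist')
cv2.imwrite('pics/w2.png',im[:,:,::-1]); pickle.dump((s,c),open('w2.pkl','wb'))
print(s['tool_pos'],s['qvel'])
E
```

```text
[ 0.5393 -0.0386  0.251 ] [ 0.0423 -0.0079  0.001   0.01    0.0019  0.0436]
```

View pics/w2.png

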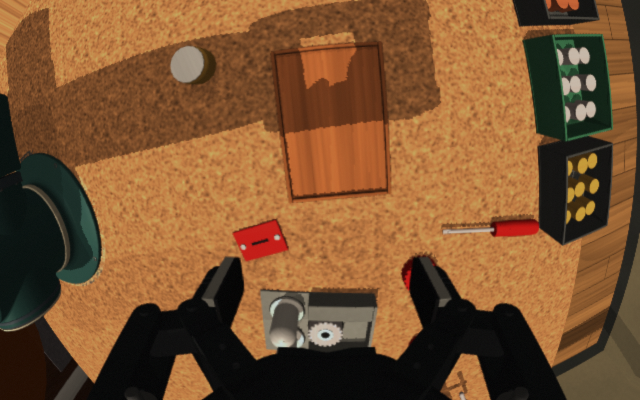

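The wrist view shows the tray with corners at about (275,52), (382,44), (388,192) and (292,198). The coin plate is at (261,240) and the bay is partly visible at the bottom. Next I'll go over the bay.

Call:
{"name": "servo_tool", "arguments": {
  "moves": [
    [[0, 0, 0, -2, -4.4, 0, 1], [0, 0, 0, -4, -8.8, 0, 1], [0, 0, 0, -6, -13.2, 0, 1], [0, 0, 0, -8, -17.6, 0, 1], [0, 0, 0, -10, -22, 0, 1]]
  ]
}}

```text
time: 2.65
tool_pos: [0.439, -0.2578, 0.2515]
orientation: [0.792, 0.611, 0.0, 0.0]
wrist_force: [0.9, -0.9, 0.2]
opening: 0.0856
grip_force: 0.0
```

Call:
{"name": "servo_tool", "arguments": {
  "moves": [
    [[0, 0, 0, -0.9, -2, 0, 1], [0, 0, 0, -0.9, -2, 0, 1], [0, 0, 0, -0.9, -2, 0, 1]]
  ]
}}

```text
time: 2.95
tool_pos: [0.4309, -0.2769, 0.2513]
orientation: [0.792, 0.61, 0.0, -0.0]
wrist_force: [-0.0, 0.2, 0.7]
opening: 0.0853
grip_force: 0.0
```

```bash
python3 - <<'E'
from h import *
import pickle
s,c=pickle.load(open('w2.pkl','rb'))
a=on_z(c,[(275,52),(382,44),(388,191),(292,198)],.016,True); print(a,a.mean(0),[np.linalg.norm(a[i]-a[i-1]) for i in range(4)])
s=telemetry.observe();c=imaging.get_calibration('wrist'); im=imaging.snapshot('wrist')
cv2.imwrite('pics/w3.png',im[:,:,::-1]); pickle.dump((s,c),open('w3.pkl','wb'))
print(s['tool_pos'],s['orientation'],s['qvel'])
cv2.imwrite('pics/w3c.png',cv2.resize(im[60:260,200:460,::-1],None,fx=3,fy=3,interpolation=cv2.INTER_CUBIC))
E
```

```text
[[ 0.5146  0.1106  0.016 ]
 [ 0.6407  0.0882  0.016 ]
 [ 0.6066 -0.0943  0.016 ]
 [ 0.484  -0.072   0.016 ]] [0.5615 0.0081 0.016 ] [np.float64(0.18513533671675295), np.float64(0.12809955251229926), np.float64(0.18557850920048857), np.float64(0.12459143511121056)]
[ 0.4309 -0.2769  0.2513] [ 0.7923  0.6101  0.0002 -0.0001] [ 0.02   -0.0021 -0.0002  0.0011  0.0019  0.0053]
```

View pics/w3c.png

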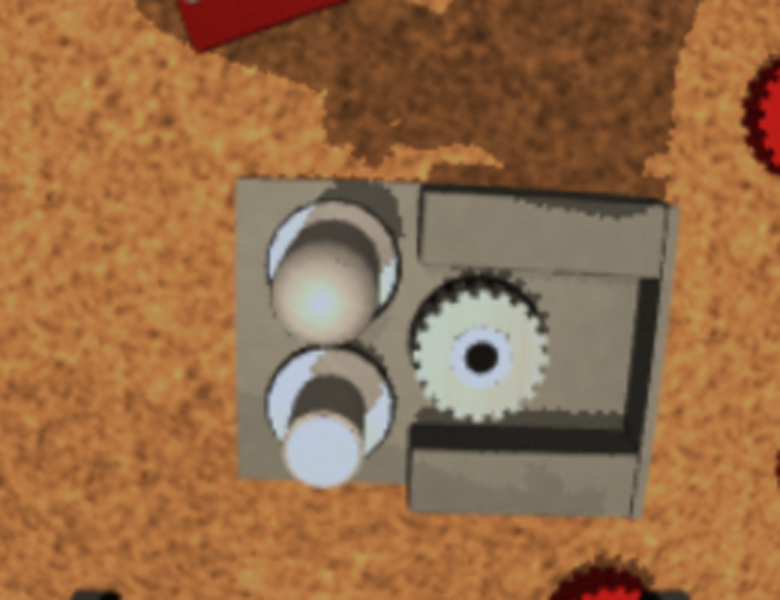

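The crop shows the bullet flange centred near (333,266) with its nose at (322,303). The post flange is near (331,406) with its top at (323,449). The gear's bore is at (482,357), and the bay's front corners are at (237,180) and (240,478). Now I'll turn these into positions and cross-check them by height.

```bash
python3 - <<'E'
from h import *
import pickle
s,c=pickle.load(open('w3.pkl','rb'))
f=lambda p:(np.array(p,float)+.5)/3-.5+[200,60]
Q={'bulFl':((333,266),.010),'postFl':((331,406),.010),'postTop':((323,449),.062),'bulnose':((321,292),.066),'gear':((482,357),.026),'fl':((237,180),.004),'fr':((240,478),.004),'chL':((420,188),.036),'chR':((410,508),.036),'bL':((680,205),.036),'bR':((638,516),.036)}
X={}
for k,(p,z) in Q.items(): X[k]=on_z(c,f(p),z,True)[0]; print(k,X[k])
d=X['fl']-X['fr']; print('front len',np.linalg.norm(d),'bay yaw deg',np.degrees(np.arctan2(-d[0],d[1])))
d=X['bL']-X['chL'];print(np.linalg.norm(d),np.degrees(np.arctan2(d[1],d[0])));d=X['bL']-X['bR'];print(np.linalg.norm(d),np.degrees(np.arctan2(-d[0],d[1])))
a=on_z(c,[f((267,266)),f((400,266)),f((266,406)),f((395,406))],.008,True);print('flange widths',np.linalg.norm(a[0]-a[1]),np.linalg.norm(a[2]-a[3]))
yaw=np.radians(-14.5);x=np.array([np.cos(yaw),np.sin(yaw)]);y=np.array([-x[1],x[0]])
m=(X['fl']+X['fr'])[:2]/2
for g,o in (('gear',(105,0)),('bulFl',(42,31)),('postFl',(42,-31)),('postTop',(42,-31))): print('pred',g,m+x*o[0]*1e-3+y*o[1]*1e-3)
ty=R.from_quat(s['orientation']).as_matrix()[:,1];print('tool y deg',np.degrees(np.arctan2(ty[1],ty[0])))
t=imaging.get_calibration('top')
im=cv2.imread('pics/top0.png')
E
```

```text
bulFl [ 0.4159 -0.255   0.01  ]
postFl [ 0.3986 -0.3142  0.01  ]
postTop [ 0.3981 -0.3139  0.062 ]
bulnose [ 0.4145 -0.2542  0.066 ]
gear [ 0.4665 -0.3045  0.026 ]
fl [ 0.3862 -0.2097  0.004 ]
fr [ 0.3478 -0.3389  0.004 ]
chL [ 0.4585 -0.2299  0.036 ]
chR [ 0.4221 -0.3584  0.036 ]
bL [ 0.5578 -0.2599  0.036 ]
bR [ 0.5174 -0.3886  0.036 ]
front len 0.13477848612289905 bay yaw deg -16.536394013627888
0.10366905826684791 -16.789140318197557
0.13491546256354137 -17.410137337632804
flange widths 0.05592157900090755 0.0566332553157231
pred gear [ 0.4687 -0.3006]
pred bulFl [ 0.4154 -0.2548]
pred postFl [ 0.3999 -0.3148]
pred postTop [ 0.3999 -0.3148]
tool y deg -14.808774105573994
```

Call:
{"name": "servo_tool", "arguments": {
  "moves": [
    [[0, 0, -0.24, -0.7, 1.1, -3, 1], [0, 0, -0.24, -1.5, 2.2, -6, 1], [0, 0, -0.24, -1.5, 2.2, -10, 1], [0, 0, -0.24, -1.5, 2.2, -14, 1], [0, 0, -0.24, -1.5, 2.2, -14, 1]]
  ]
}}

```text
time: 3.5
tool_pos: [0.4141, -0.2532, 0.1066]
orientation: [0.802, 0.597, -0.001, -0.003]
wrist_force: [0.0, 0.4, 0.4]
opening: 0.0855
grip_force: 0.0
```

```bash
python3 - <<'E'
from h import *
s=telemetry.observe();c=imaging.get_calibration('wrist'); im=imaging.snapshot('wrist')
print(s['tool_pos'],s['orientation']); cv2.imwrite('pics/w4.png',im[:,:,::-1])
print(telemetry.observe()['tool_pos'])
print('bullet axis px',proj(c,[[.4157,-.2550,.066],[.4157,-.2550,.01]],True))
E
```

```text
[ 0.4141 -0.2532  0.1066] [ 0.8022  0.5971 -0.0011 -0.0034]
[ 0.4152 -0.2542  0.1101]
bullet axis px [[330.7347 231.2098]
 [330.2616 201.9627]]
```

View pics/w4.png

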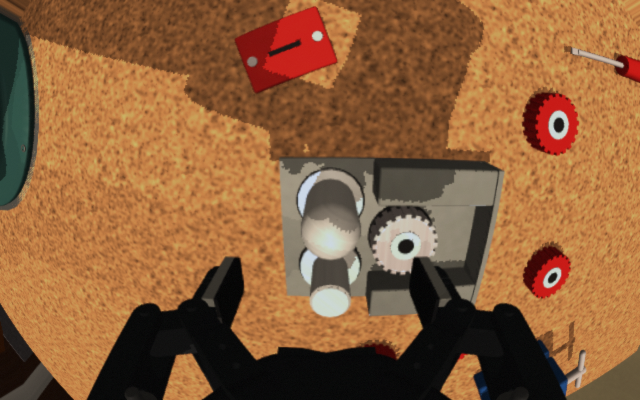

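The wrist view shows the bullet cap's flange at (330,200) between the fingers, matching the predicted axis. Next I'll descend, close and lift.

Call:
{"name": "servo_tool", "arguments": {
  "moves": [
    [[0, 0, 0, 0, -0.1, -2.5, 1], [0, 0, 0, 0, -0.1, -5, 1], [0, 0, 0, 0, -0.1, -6.9, 1], [0, 0, 0, 0, -0.1, -6.9, 1], [0, 0, 0, 0, -0.1, -6.9, 0.8]]
  ]
}}

```text
time: 4.05
tool_pos: [0.4165, -0.2572, 0.0447]
orientation: [0.803, 0.596, 0.0, 0.001]
wrist_force: [1.0, -0.7, -0.2]
opening: 0.0733
grip_force: 0.0
```

Call:
{"name": "servo_tool", "arguments": {
  "moves": [
    [[0, 0, 0, 0, 0, 0, 0.2], [0, 0, 0, 0, 0, 0, 0.2], [0, 0, 0, 0, 0, 0, 0.2], [0, 0, 0, 0, 0, 0, 0.2], [0, 0, 0, 0, 0, 0, 0.2]]
  ]
}}

```text
time: 4.55
tool_pos: [0.4159, -0.2573, 0.0439]
orientation: [0.803, 0.596, 0.0, 0.001]
wrist_force: [-1.6, 1.9, 9.4]
opening: 0.0383
grip_force: 59.5
```

Call:
{"name": "servo_tool", "arguments": {
  "moves": [
    [[0, 0, 0, 0, 0, 3.8, 0.2], [0, 0, 0, 0, 0, 7.6, 0.2], [0, 0, 0, 2, 4.4, 7.6, 0.2], [0, 0, 0, 4, 8.6, 7.6, 0.2], [0, 0, 0, 6, 12.6, 7.6, 0.2]]
  ]
}}

```text
time: 5.05
tool_pos: [0.4758, -0.1296, 0.1193]
orientation: [0.803, 0.596, 0.0, 0.001]
wrist_force: [1.1, -0.1, -2.1]
opening: 0.0386
grip_force: 60.9
```

Call:
{"name": "servo_tool", "arguments": {
  "moves": [
    [[0, 0, 0, 2, 4, 0, 0.2], [0, 0, 0, 4, 8, 0, 0.2], [0, 0, 0, 6, 12, 0, 0.2], [0, 0, 0, 8, 16, 0, 0.2], [0, 0, 0, 9, 17.5, 0, 0.2]]
  ]
}}

```text
time: 5.55
tool_pos: [0.5663, 0.0472, 0.1187]
orientation: [0.802, 0.597, 0.0, -0.0]
wrist_force: [-0.6, -1.2, -1.6]
opening: 0.0386
grip_force: 60.9
```

Call:
{"name": "servo_tool", "arguments": {
  "moves": [
    [[0, 0, 0, 0, 0, -3, 0.2], [0, 0, 0, 0, 0, -3, 0.2]]
  ]
}}

```text
time: 5.75
tool_pos: [0.5639, 0.0443, 0.0852]
orientation: [0.803, 0.596, -0.002, -0.001]
wrist_force: [-0.1, -0.8, -2.8]
opening: 0.0383
grip_force: 61.0
```

```bash
python3 - <<'E'
from h import *
im=imaging.snapshot('wrist'); cv2.imwrite('pics/w5.png',im[:,:,::-1])
s=telemetry.observe();print(s['tool_pos'],s['opening'],s['grip_force'],s['wrist_force'])
E
```

```text
[0.5644 0.0439 0.0871] 0.03849248655567817 60.98066210746765 [ 0.3897  0.5302 -0.5822]
```

View pics/w5.png

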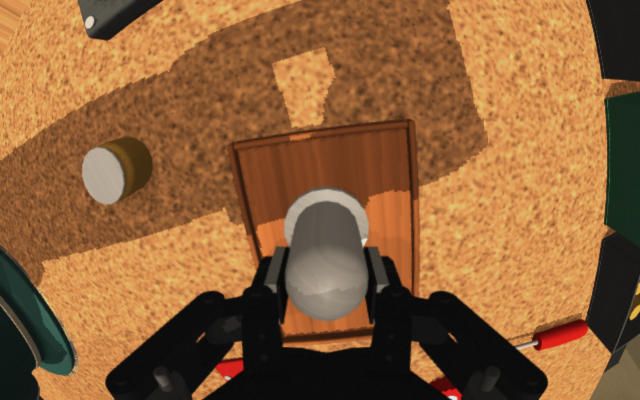

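The wrist view shows the bullet cap held upright with its flange at (327,230), over the tray's +y half and well inside the walls. I'll lower it, release and lift.

Call:
{"name": "servo_tool", "arguments": {
  "moves": [
    [[0, 0, 0, 0, 0, -2, 0.2], [0, 0, 0, 0, 0, -3.4, 0.2], [0, 0, 0, 0, 0, -4, 0.2], [0, 0, 0, 0, 0, -4.1, 0.2], [0, 0, 0, 0, 0, -4.1, 0.2]]
  ]
}}

```text
time: 6.3
tool_pos: [0.5656, 0.0439, 0.0479]
orientation: [0.803, 0.596, 0.0, 0.0]
wrist_force: [-0.1, 0.5, -1.0]
opening: 0.0381
grip_force: 61.0
```

Call:
{"name": "servo_tool", "arguments": {
  "moves": [
    [[0, 0, 0, 0, 0, 0, 0.5], [0, 0, 0, 0, 0, 0, 0.8], [0, 0, 0, 0, 0, 0, 0.9], [0, 0, 0, 0, 0, 4, 1], [0, 0, 0, 0, 0, 8, 1]]
  ]
}}

```text
time: 6.8
tool_pos: [0.5647, 0.0441, 0.1277]
orientation: [0.803, 0.596, -0.001, -0.001]
wrist_force: [0.3, -0.4, 0.2]
opening: 0.0854
grip_force: 0.0
```

```bash
python3 - <<'E'
from h import *
im=imaging.snapshot('wrist'); cv2.imwrite('pics/w6.png',im[:,:,::-1])
s=telemetry.observe();print(s['tool_pos'],s['opening'],s['grip_force'],s['wrist_force'])
print(imaging.get_calibration('wrist'))
E
```

```text
[0.5673 0.0442 0.1358] 0.08569090120467356 0.0 [ 2.1422 -0.2384  9.0586]
{'fovy': 65.70646984690485, 'cx': 326.20693084686116, 'cy': 197.55306094424313, 'world_to_cam': array([[ 0.9576, -0.2881,  0.0068, -0.5308],
       [-0.2745, -0.9047,  0.326 ,  0.1852],
       [-0.0877, -0.314 , -0.9454,  0.3536],
       [ 0.    ,  0.    ,  0.    ,  1.    ]])}
```

Call:
{"name": "servo_tool", "arguments": {
  "moves": [
    [[0, 0, 0, -1.9, -4.2, 0, 1], [0, 0, 0, -3.9, -8.4, 0, 1], [0, 0, 0, -5.9, -12.6, 0, 1], [0, 0, 0, -7.9, -16.8, 0, 1], [0, 0, 0, -9.9, -21, 0, 1]]
  ]
}}

```text
time: 7.35
tool_pos: [0.4654, -0.1673, 0.1276]
orientation: [0.803, 0.596, 0.0, 0.0]
wrist_force: [1.7, -0.5, 0.0]
opening: 0.085
grip_force: 0.0
```

Call:
{"name": "servo_tool", "arguments": {
  "moves": [
    [[0, 0, 0, -2, -4.2, 0, 1], [0, 0, 0, -4, -8.4, 0, 1], [0, 0, 0, -6, -12.6, 0, 1], [0, 0, 0, -6.9, -14.8, 0, 1], [0, 0, 0, -6.9, -14.8, 0, 1]]
  ]
}}

```text
time: 7.85
tool_pos: [0.3962, -0.3163, 0.1275]
orientation: [0.804, 0.595, -0.0, 0.0]
wrist_force: [-0.6, 0.4, 1.1]
opening: 0.0857
grip_force: 0.0
```

```bash
python3 - <<'E'
from h import *
im=imaging.snapshot('wrist'); cv2.imwrite('pics/w7.png',im[:,:,::-1])
s=telemetry.observe();print(s['tool_pos'],s['orientation'])
im=imaging.snapshot('top'); cv2.imwrite('pics/t7.png',im[:,:,::-1])
cv2.imwrite('pics/t7c.png',cv2.resize(im[170:300,240:450,::-1],None,fx=3.5,fy=3.5,interpolation=cv2.INTER_CUBIC))
E
```

```text
[ 0.3968 -0.315   0.1274] [0.8037 0.595  0.     0.0001]
```

View pics/t7c.png

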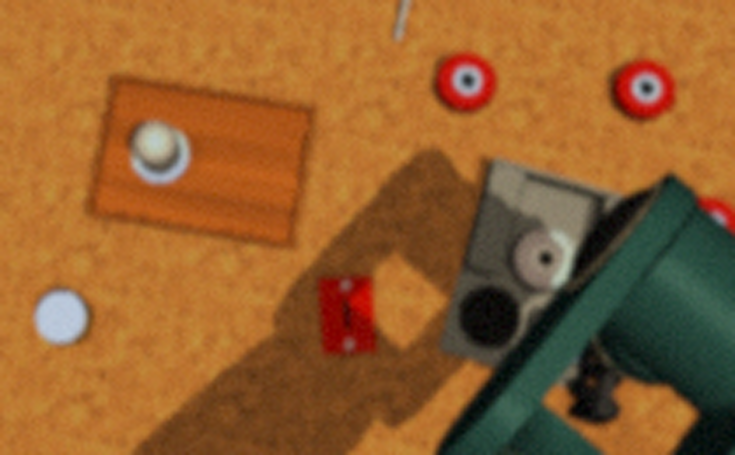

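The crop shows the bullet cap standing upright in the tray at crop (160,150), and its dark floor mark bare at (489,317). Now I'll descend on the post.

Call:
{"name": "servo_tool", "arguments": {
  "moves": [
    [[0, 0, 0, 0.1, 0.1, -2.5, 1], [0, 0, 0, 0.15, 0.1, -5, 1], [0, 0, 0, 0.15, 0.1, -7.5, 1], [0, 0, 0, 0.15, 0.1, -8.7, 1], [0, 0, 0, 0.15, 0.1, -8.7, 0.8]]
  ]
}}

```text
time: 8.45
tool_pos: [0.3987, -0.3118, 0.039]
orientation: [0.803, 0.596, -0.0, -0.001]
wrist_force: [-0.8, 0.4, 0.3]
opening: 0.0736
grip_force: 0.0
```

Call:
{"name": "servo_tool", "arguments": {
  "moves": [
    [[0, 0, 0, 0, 0, 0, 0.2], [0, 0, 0, 0, 0, 0, 0.1], [0, 0, 0, 0, 0, 0, 0.1], [0, 0, 0, 0, 0, 0, 0.1], [0, 0, 0, 0, 0, 0, 0.1]]
  ]
}}

```text
time: 8.95
tool_pos: [0.3994, -0.3134, 0.0417]
orientation: [0.803, 0.596, 0.0, 0.001]
wrist_force: [-1.5, 2.1, 6.2]
opening: 0.0298
grip_force: 59.0
```

```bash
python3 - <<'E'
from h import *
s=telemetry.observe();print(s['tool_pos'],s['opening'],s['grip_force'],s['wrist_force'])
p=np.array([489,317])/3.5+[240,170]; print(on_z(imaging.get_calibration('top'),p-.4,.004))
E
```

```text
[ 0.3994 -0.3134  0.0417] 0.029814438784280698 58.96523416042328 [-1.5444  2.1199  6.2044]
[[ 0.4151 -0.2565  0.004 ]]
```

Call:
{"name": "servo_tool", "arguments": {
  "moves": [
    [[0, 0, 0, 0, 0, 4, 0.1], [0, 0, 0, 0, 0, 8, 0.1], [0, 0, 0, 2, 4, 8, 0.1], [0, 0, 0, 4, 8, 8, 0.1], [0, 0, 0, 6, 12, 8, 0.1]]
  ]
}}

```text
time: 9.45
tool_pos: [0.4594, -0.1918, 0.1213]
orientation: [0.803, 0.596, 0.0, 0.001]
wrist_force: [0.9, -0.5, -1.3]
opening: 0.0295
grip_force: 60.2
```

Call:
{"name": "servo_tool", "arguments": {
  "moves": [
    [[0, 0, 0, 2.5, 4, 0, 0.1], [0, 0, 0, 5, 8, 0, 0.1], [0, 0, 0, 7.5, 12, 0, 0.1], [0, 0, 0, 9.3, 15.7, 0, 0.1], [0, 0, 0, 9.3, 15.7, -3, 0.1]]
  ]
}}

```text
time: 9.95
tool_pos: [0.5553, -0.0324, 0.094]
orientation: [0.802, 0.597, 0.003, 0.002]
wrist_force: [0.4, -0.8, -2.2]
opening: 0.03
grip_force: 60.2
```

Call:
{"name": "servo_tool", "arguments": {
  "moves": [
    [[0, 0, 0, 0, 0, 0, 0.1], [0, 0, 0, 0, 0, 0, 0.1]]
  ]
}}

```text
time: 10.15
tool_pos: [0.5515, -0.0362, 0.0906]
orientation: [0.803, 0.596, -0.0, -0.0]
wrist_force: [0.3, 0.1, -0.6]
opening: 0.0298
grip_force: 60.0
```

```bash
python3 - <<'E'
from h import *
im=imaging.snapshot('wrist'); cv2.imwrite('pics/w8.png',im[:,:,::-1])
s=telemetry.observe();print(s['tool_pos'],s['opening'],s['grip_force'],s['wrist_force'])
E
```

```text
[ 0.5519 -0.0366  0.0914] 0.030274917529535036 60.048404932022095 [-0.0486  0.0389 -1.701 ]
```

View pics/w8.png

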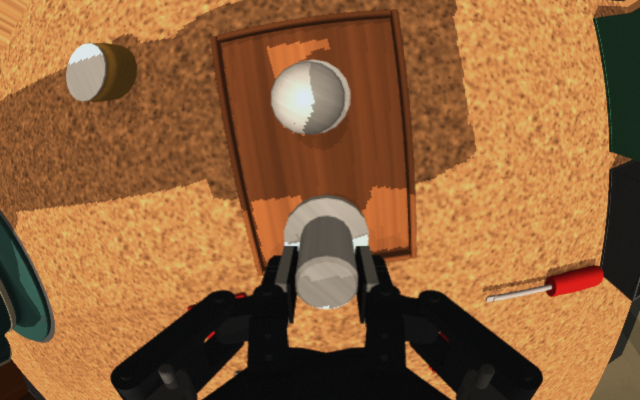

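The bullet cap stands in the tray at (311,98), and the held post with its flange at (326,235) is over the tray's -y half. I'll lower it and release.

Call:
{"name": "servo_tool", "arguments": {
  "moves": [
    [[0, 0, 0, 0, 0, -2, 0.1], [0, 0, 0, 0, 0, -3.8, 0.1], [0, 0, 0, 0, 0, -4.6, 0.1], [0, 0, 0, 0, 0, -4.7, 0.1], [0, 0, 0, 0, 0, -4.7, 0.1]]
  ]
}}

```text
time: 10.7
tool_pos: [0.5523, -0.0364, 0.0444]
orientation: [0.803, 0.596, 0.0, 0.0]
wrist_force: [0.2, 0.4, -2.1]
opening: 0.03
grip_force: 60.2
```

Call:
{"name": "servo_tool", "arguments": {
  "moves": [
    [[0, 0, 0, 0, 0, 0, 0.4], [0, 0, 0, 0, 0, 0, 0.7], [0, 0, 0, 0, 0, 0, 0.9], [0, 0, 0, 0, 0, 4, 1], [0, 0, 0, 0, 0, 8, 1]]
  ]
}}

```text
time: 11.2
tool_pos: [0.5512, -0.0358, 0.1237]
orientation: [0.803, 0.596, -0.001, -0.001]
wrist_force: [0.8, 0.5, 0.4]
opening: 0.0855
grip_force: 0.0
```

Call:
{"name": "servo_tool", "arguments": {
  "moves": [
    [[0, 0, 0, -1.4, -4.2, 0, 1], [0, 0, 0, -2.8, -8.4, 0, 1], [0, 0, 0, -4.2, -12.6, 0, 1], [0, 0, 0, -5.6, -16.8, 0, 0.85], [0, 0, 0, -7, -21, 0, 0.85]]
  ]
}}

```text
time: 11.7
tool_pos: [0.4812, -0.2475, 0.1239]
orientation: [0.803, 0.596, 0.0, 0.0]
wrist_force: [0.6, -0.0, -0.1]
opening: 0.0727
grip_force: 0.0
```

Call:
{"name": "servo_tool", "arguments": {
  "moves": [
    [[0, 0, 0, -1.5, -3, 0, 0.85], [0, 0, 0, -1.5, -5.7, 0, 0.85], [0, 0, 0, -1.5, -5.7, 0, 0.85], [0, 0, 0, -1.5, -5.7, 0, 0.85]]
  ]
}}

```text
time: 12.1
tool_pos: [0.4668, -0.3031, 0.1234]
orientation: [0.803, 0.596, 0.0, -0.0]
wrist_force: [0.4, 0.6, -0.2]
opening: 0.0728
grip_force: 0.0
```

```bash
python3 - <<'E'
from h import *
import pickle
c=imaging.get_calibration('wrist')
im=imaging.snapshot('wrist'); cv2.imwrite('pics/w9.png',im[:,:,::-1]); 
s=telemetry.observe();pickle.dump((s,c),open('w9.pkl','wb'));print(s['tool_pos'],s['orientation'],s['opening'])
t=imaging.snapshot('top')
a=im[60:360,150:500,::-1]; b=cv2.resize(t[180:260,250:350,::-1],(375,300),interpolation=cv2.INTER_CUBIC)
cv2.imwrite('pics/m9.png',np.hstack([a,b]))
E
```

```text
[ 0.4669 -0.3026  0.1233] [ 0.803   0.596   0.0001 -0.0001] 0.0724739296724378
```

View pics/m9.png

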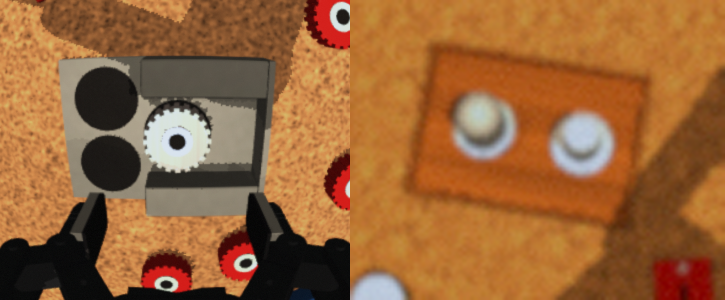

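Both caps stand in the tray (right crop: bullet at (480,130), post at (582,145)). The wrist picture shows the bare marks at (256,160) and (261,222) and the gear's bore at (328,202). I'll measure all three accurately.

```bash
python3 - <<'E'
from h import *
import pickle
s,c=pickle.load(open('w9.pkl','rb'))
g=cv2.cvtColor(cv2.imread('pics/w9.png'),cv2.COLOR_BGR2GRAY)
m=(g<45).astype(np.uint8); n,l,st,ce=cv2.connectedComponentsWithStats(m)
for p,z in (((256,160),.004),((261,222),.004),((328,202),.026)):
    k=l[p[1],p[0]]; q=(l==k).astype(np.uint8); cn=max(cv2.findContours(q,0,2)[0],key=cv2.contourArea)
    e=cv2.fitEllipse(cn); w=on_z(c,[e[0],(e[0][0]-e[1][0]/2,e[0][1]),(e[0][0]+e[1][0]/2,e[0][1])],z,True)
    print(k,st[k],e,w[0],np.linalg.norm(w[1]-w[2]))
E
```

```text
20 [ 225  128   62   62 3025] ((256.06097412109375, 158.35975646972656), (60.35333251953125, 62.25144577026367), 135.4878387451172) [ 0.4164 -0.256   0.004 ] 0.054658774752106586
25 [ 232  196   58   55 2480] ((260.4242858886719, 222.9052276611328), (52.18593978881836, 58.586761474609375), 117.92362976074219) [ 0.3984 -0.3146  0.004 ] 0.05044441702756978
24 [320 195  14  14 152] ((326.8254699707031, 201.6442108154297), (12.80980110168457, 13.661633491516113), 101.34272766113281) [ 0.4662 -0.3046  0.026 ] 0.010506116105526372
```

Call:
{"name": "servo_tool", "arguments": {
  "moves": [
    [[0, 0, 0, 0, -0.2, -3, 0.85], [0, 0, 0, 0, -0.2, -6, 0.85], [0, 0, 0, 0, -0.2, -9, 0.85], [0, 0, 0, 0, -0.2, -10.8, 0.85], [0, 0, 0, 0, -0.2, -11.4, 0.85]]
  ]
}}

```text
time: 12.7
tool_pos: [0.4664, -0.3034, 0.0074]
orientation: [0.803, 0.597, -0.0, -0.001]
wrist_force: [-1.2, 0.4, 1.0]
opening: 0.0726
grip_force: 0.0
```

Call:
{"name": "servo_tool", "arguments": {
  "moves": [
    [[0, 0, 0, 0, 0, 0, 0.6], [0, 0, 0, 0, 0, 0, 0.4], [0, 0, 0, 0, 0, 0, 0.4], [0, 0, 0, 0, 0, 0, 0.4], [0, 0, 0, 0, 0, 0, 0.4]]
  ]
}}

```text
time: 13.2
tool_pos: [0.4673, -0.3051, 0.0103]
orientation: [0.803, 0.596, 0.0, 0.001]
wrist_force: [0.2, 2.1, 5.7]
opening: 0.0536
grip_force: 64.5
```

Call:
{"name": "servo_tool", "arguments": {
  "moves": [
    [[0, 0, 0, 0, 0, 2.5, 0.4], [0, 0, 0, 0, 0, 6.5, 0.4], [0, 0, 0, 0, 0, 11, 0.4], [0, 0, 0, 0, 0, 15, 0.4], [0, 0, 0, 0, 4, 15, 0.4]]
  ]
}}

```text
time: 13.7
tool_pos: [0.4683, -0.268, 0.1653]
orientation: [0.804, 0.595, 0.001, 0.004]
wrist_force: [1.7, 0.9, -4.4]
opening: 0.0538
grip_force: 65.3
```

Call:
{"name": "servo_tool", "arguments": {
  "moves": [
    [[0, 0, 0, 0, 4, 0, 0.4], [0, 0, 0, 0, 8, 0, 0.4], [0, 0, 0, 0, 12, 0, 0.4], [0, 0, 0, 0, 16, 0, 0.4], [0, 0, 0, 0, 20, 0, 0.4]]
  ]
}}

```text
time: 14.2
tool_pos: [0.4664, -0.0635, 0.1593]
orientation: [0.803, 0.596, 0.0, 0.0]
wrist_force: [0.1, -0.3, -3.4]
opening: 0.0534
grip_force: 65.2
```

Call:
{"name": "servo_tool", "arguments": {
  "moves": [
    [[0, 0, 0, 0.2, 4.5, 0, 0.4], [0, 0, 0, 0.4, 9, 0, 0.4], [0, 0, 0, 0.6, 13.5, 0, 0.4], [0, 0, 0, 0.8, 18, 0, 0.4], [0, 0, 0, 1, 22, 0, 0.4]]
  ]
}}

```text
time: 14.7
tool_pos: [0.4764, 0.1571, 0.1593]
orientation: [0.803, 0.596, 0.0, 0.0]
wrist_force: [0.5, -0.9, -4.2]
opening: 0.0536
grip_force: 65.2
```

Call:
{"name": "servo_tool", "arguments": {
  "moves": [
    [[0, 0, 0, 0.2, 4, 0, 0.4], [0, 0, 0, 0.3, 8, -2, 0.4], [0, 0, 0, 0.3, 12, -4, 0.4], [0, 0, 0, 0.3, 14.5, -6, 0.4], [0, 0, 0, 0.3, 14.5, -6, 0.4]]
  ]
}}

```text
time: 15.2
tool_pos: [0.4782, 0.3019, 0.0958]
orientation: [0.802, 0.597, -0.002, -0.0]
wrist_force: [-0.0, -0.7, -4.0]
opening: 0.0536
grip_force: 65.0
```

```bash
python3 - <<'E'
from h import *
import pickle
c=imaging.get_calibration('wrist')
im=imaging.snapshot('wrist'); cv2.imwrite('pics/w10.png',im[:,:,::-1]); 
s=telemetry.observe();pickle.dump((s,c),open('w10.pkl','wb'));print(s['tool_pos'],s['orientation'],s['opening'],s['grip_force'])
E
```

```text
[0.4789 0.3008 0.0974] [ 0.8024  0.5968 -0.0016 -0.0002] 0.05324330361322997 64.95518088340759
```

View pics/w10.png

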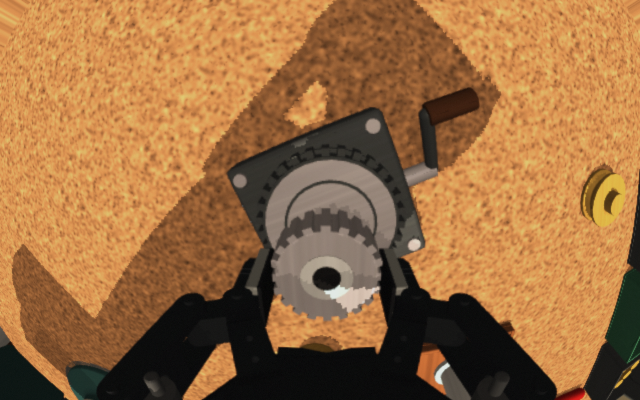

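The gear is held flat with its bore at (327,279). The drum's ring line is visible (left 286, right 376, top 180), so its centre is near (331,223). I'll compare the two.

```bash
python3 - <<'E'
from h import *
import pickle
s,c=pickle.load(open('w10.pkl','rb'))
print('gear',on_z(c,[(327,279)],s['tool_pos'][2]+.0157,True))
for C in ((.4803,.302),(.479,.302),(.4803,.299),(.4825,.302)):
    a=np.radians(np.arange(0,360,90)); 
    th=np.radians([0,45,90,135,180])
    P=np.array([[C[0]+.03*np.cos(t-.26),C[1]+.03*np.sin(t-.26),.05] for t in th]); print(C,proj(c,P,True).round(1).tolist())
g=cv2.cvtColor(cv2.imread('pics/w10.png'),cv2.COLOR_BGR2GRAY).astype(float)
# ring samples: darkest radius along rays from approx centre
o=np.array(proj(c,[[.4803,.302,.05]],True)[0]); pts=[]
for ang in np.radians(np.arange(190,351,8)):
    r=np.arange(35,55,.5); xy=o+np.outer(r,[np.cos(ang),np.sin(ang)])
    v=cv2.remap(g.astype(np.float32),xy[:,0].astype(np.float32)[None],xy[:,1].astype(np.float32)[None],cv2.INTER_LINEAR)[0]
    pts.append(xy[v.argmin()])
W=on_z(c,pts,.05,True)[:,:2]
from scipy.optimize import least_squares
f=least_squares(lambda q:np.hypot(*(W-q[:2]).T)-q[2],[.48,.302,.03],loss='soft_l1',f_scale=.0005); print(f.x, np.abs(f.fun).mean())
E
```

```text
gear [[0.4782 0.3025 0.1131]]
(0.4803, 0.302) [[375.4, 223.4], [362.7, 193.6], [329.2, 181.2], [296.4, 195.3], [285.4, 225.8]]
(0.479, 0.302) [[373.5, 223.9], [360.7, 194.1], [327.2, 181.8], [294.5, 195.9], [283.6, 226.3]]
(0.4803, 0.299) [[376.4, 227.3], [363.8, 197.8], [330.5, 185.6], [297.9, 199.6], [286.9, 229.7]]
(0.4825, 0.302) [[378.5, 222.5], [366.0, 192.6], [332.6, 180.3], [299.7, 194.4], [288.5, 224.9]]
[0.4804 0.302  0.0299] 9.4701447856578e-05
```

Call:
{"name": "servo_tool", "arguments": {
  "moves": [
    [[0, 0, 0, 0.2, 0.1, -1.5, 0.4], [0, 0, 0, 0.2, 0.1, -3, 0.4], [0, 0, 0, 0.2, 0.1, -3.7, 0.4], [0, 0, 0, 0.2, 0.1, -3.9, 0.4], [0, 0, 0, 0.2, 0.1, -3.9, 0.4]]
  ]
}}

```text
time: 15.75
tool_pos: [0.4819, 0.3007, 0.0601]
orientation: [0.803, 0.596, -0.0, -0.0]
wrist_force: [0.4, -0.0, -3.2]
opening: 0.0539
grip_force: 65.1
```

```bash
python3 - <<'E'
from h import *
s=telemetry.observe();print(s['tool_pos'],s['orientation'],s['wrist_force'],s['grip_force'])
E
```

```text
[0.4819 0.3007 0.0601] [ 0.8031  0.5958 -0.0001 -0.    ] [ 0.4081 -0.0424 -3.2034] 65.08458852767944
```

Call:
{"name": "servo_tool", "arguments": {
  "moves": [
    [[0, 0, 0, 0, 0.1, -0.2, 0.4], [0, 0, 0, 0, 0.1, -0.4, 0.4], [0, 0, 0, 0, 0.1, -0.4, 0.4], [0, 0, 0, 0, 0.1, -0.4, 0.4]]
  ]
}}

```text
time: 16.15
tool_pos: [0.4819, 0.3021, 0.0565]
orientation: [0.803, 0.596, 0.0, 0.0]
wrist_force: [0.5, 0.3, -4.0]
opening: 0.0534
grip_force: 65.3
```

Call:
{"name": "servo_tool", "arguments": {
  "moves": [
    [[0, 0, 0, 0, 0, 0, 0.75], [0, 0, 0, 0, 0, 0, 0.85], [0, 0, 0, 0, 0, 0, 0.85], [0, 0, 0, 0, 0, 3, 0.85], [0, 0, 0, 0, 0, 7, 0.85]]
  ]
}}

```text
time: 16.65
tool_pos: [0.481, 0.3016, 0.1255]
orientation: [0.803, 0.596, -0.002, -0.0]
wrist_force: [1.5, 0.9, -0.5]
opening: 0.0727
grip_force: 0.0
```

Call:
{"name": "servo_tool", "arguments": {
  "moves": [
    [[0, 0, 0, 0, 0, 3, 1], [0, 0, 0, 0, 0, 6, 1], [0, 0, 0, 0, 0, 6, 1], [0, 0, 0, 0, 0, 6, 1]]
  ]
}}

```text
time: 17.05
tool_pos: [0.4821, 0.3022, 0.1868]
orientation: [0.803, 0.596, 0.001, 0.0]
wrist_force: [-0.3, 1.2, -1.2]
opening: 0.0852
grip_force: 0.0
```

```bash
python3 - <<'E'
from h import *
import pickle
c=imaging.get_calibration('wrist')
im=imaging.snapshot('wrist'); cv2.imwrite('pics/w11.png',im[:,:,::-1]); 
s=telemetry.observe();pickle.dump((s,c),open('w11.pkl','wb'));print(s['tool_pos'],s['orientation'])
p=proj(c,[[.4804,.302,.072]],True)[0];print('expected bore',p)
g=cv2.cvtColor(im,cv2.COLOR_RGB2GRAY); x,y=p.astype(int)
n,l,st,ce=cv2.connectedComponentsWithStats((g[y-25:y+25,x-25:x+25]<45).astype(np.uint8))
for k in range(1,n):
    if st[k,4]>20: q=ce[k]+[x-25,y-25]; print(st[k],q,on_z(c,q,.072,True))
E
```

```text
[0.4817 0.302  0.1857] [ 0.803   0.596  -0.0002 -0.    ]
expected bore [325.0948 193.9475]
[ 20  20  14  13 146] [326.1438 193.9178] [[0.4813 0.3018 0.072 ]]
```

View pics/w11.png

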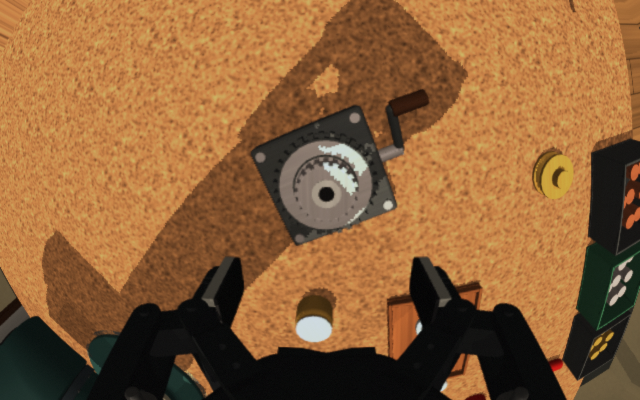

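The gear lies on the drum with its bore at (326,194), i.e. (0.4813, 0.3018), within 1 mm of the seat. Next I'll fetch the bullet cap from the tray.

Call:
{"name": "servo_tool", "arguments": {
  "moves": [
    [[0, 0, 0, 1.5, -4.6, 0, 1], [0, 0, 0, 3, -9.2, 0, 1], [0, 0, 0, 4.5, -13.8, -1, 1], [0, 0, 0, 6, -18.4, -2, 1], [0, 0, 0, 7.5, -23, -3, 1]]
  ]
}}

```text
time: 17.6
tool_pos: [0.5566, 0.0701, 0.1547]
orientation: [0.803, 0.596, -0.001, -0.0]
wrist_force: [0.8, 0.4, 0.2]
opening: 0.0849
grip_force: 0.0
```

Call:
{"name": "servo_tool", "arguments": {
  "moves": [
    [[0, 0, 0, 0.9, -2.8, -2.5, 1], [0, 0, 0, 0.9, -2.8, -2.5, 1], [0, 0, 0, 0.9, -2.8, -2.5, 1], [0, 0, 0, 0.9, -2.8, -2.5, 1]]
  ]
}}

```text
time: 18.0
tool_pos: [0.5658, 0.0448, 0.1315]
orientation: [0.803, 0.596, 0.0, -0.0]
wrist_force: [-0.4, -0.1, 0.1]
opening: 0.0854
grip_force: 0.0
```

```bash
python3 - <<'E'
from h import *
import pickle
c=imaging.get_calibration('wrist')
im=imaging.snapshot('wrist'); cv2.imwrite('pics/w12.png',im[:,:,::-1]); 
s=telemetry.observe();pickle.dump((s,c),open('w12.pkl','wb'));print(s['tool_pos'],s['orientation'])
# bullet silhouette top (z~.068 shank shoulder)
print('expected',proj(c,[[.566,.0455,.067],[.566,.0455,.011],[.5515,-.037,.063]],True))
E
```

```text
[0.5659 0.045  0.1318] [0.8027 0.5964 0.0003 0.0001]
expected [[327.1872 214.3221]
 [327.0037 190.4334]
 [338.5928 302.5123]]
```

View pics/w12.png

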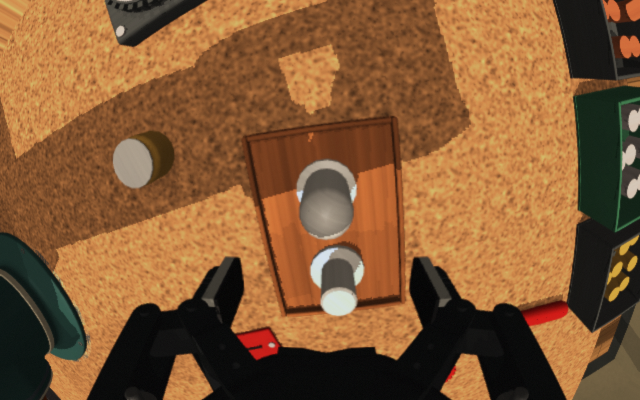

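Both caps stand in the tray as left: bullet shoulder at (327,213), post top at (339,302), both as predicted. I'll grip the bullet and carry it back.

Call:
{"name": "servo_tool", "arguments": {
  "moves": [
    [[0, 0, 0, 0, -0.1, -2.5, 1], [0, 0, 0, 0, -0.1, -5, 1], [0, 0, 0, 0, -0.1, -7.5, 1], [0, 0, 0, 0, -0.1, -8.6, 1], [0, 0, 0, 0, -0.1, -8.6, 1]]
  ]
}}

```text
time: 18.55
tool_pos: [0.5652, 0.0438, 0.0445]
orientation: [0.803, 0.596, -0.001, -0.001]
wrist_force: [-0.2, -0.7, 0.5]
opening: 0.0855
grip_force: 0.0
```

Call:
{"name": "servo_tool", "arguments": {
  "moves": [
    [[0, 0, 0, 0, 0, 0, 0.6], [0, 0, 0, 0, 0, 0, 0.2], [0, 0, 0, 0, 0, 0, 0.2], [0, 0, 0, 0, 0, 0, 0.2], [0, 0, 0, 0, 0, 0, 0.2]]
  ]
}}

```text
time: 19.05
tool_pos: [0.5664, 0.0431, 0.0467]
orientation: [0.803, 0.596, 0.001, 0.0]
wrist_force: [-1.1, 0.1, 7.4]
opening: 0.0381
grip_force: 60.2
```

Call:
{"name": "servo_tool", "arguments": {
  "moves": [
    [[0, 0, 0, 0, 0, 4, 0.2], [0, 0, 0, 0, 0, 8, 0.2], [0, 0, 0, -2, -4, 8, 0.2], [0, 0, 0, -4, -8, 8, 0.2], [0, 0, 0, -6, -12, 8, 0.2]]
  ]
}}

```text
time: 19.55
tool_pos: [0.5051, -0.078, 0.1259]
orientation: [0.803, 0.596, 0.0, 0.0]
wrist_force: [0.6, -0.2, -2.3]
opening: 0.0383
grip_force: 61.1
```

Call:
{"name": "servo_tool", "arguments": {
  "moves": [
    [[0, 0, 0, -2, -4, 0, 0.2], [0, 0, 0, -4, -8, 0, 0.2], [0, 0, 0, -6, -12, 0, 0.2], [0, 0, 0, -8, -16, 0, 0.2], [0, 0, 0, -8.9, -18, 0, 0.2]]
  ]
}}

```text
time: 20.05
tool_pos: [0.4152, -0.2594, 0.1258]
orientation: [0.804, 0.595, -0.0, 0.0]
wrist_force: [0.0, 0.4, -1.8]
opening: 0.0379
grip_force: 61.1
```

Call:
{"name": "servo_tool", "arguments": {
  "moves": [
    [[0, 0, 0, 0, 0, -3, 0.2], [0, 0, 0, 0, 0, -6, 0.2], [0, 0, 0, 0, 0, -6, 0.2], [0, 0, 0, 0, 0, -6, 0.2]]
  ]
}}

```text
time: 20.45
tool_pos: [0.4169, -0.2569, 0.0661]
orientation: [0.803, 0.596, -0.0, -0.0]
wrist_force: [-0.6, -0.1, -1.7]
opening: 0.038
grip_force: 61.0
```

```bash
python3 - <<'E'
from h import *
import pickle
c=imaging.get_calibration('wrist')
im=imaging.snapshot('wrist'); cv2.imwrite('pics/w13.png',im[:,:,::-1])
s=telemetry.observe();print(s['tool_pos'],s['orientation'],s['grip_force'])
E
```

```text
[ 0.4174 -0.2572  0.0669] [0.8029 0.5961 0.0002 0.0006] 61.01758360862732
```

Call:
{"name": "servo_tool", "arguments": {
  "moves": [
    [[0, 0, 0, -0.1, -0.1, -1, 0.2], [0, 0, 0, -0.1, -0.1, -1.8, 0.2], [0, 0, 0, -0.1, -0.1, -2, 0.2], [0, 0, 0, -0.1, -0.1, -2, 0.2], [0, 0, 0, -0.1, -0.1, -2, 0.2]]
  ]
}}

```text
time: 21.0
tool_pos: [0.416, -0.258, 0.0457]
orientation: [0.803, 0.596, -0.0, 0.0]
wrist_force: [-3.5, 1.0, 5.6]
opening: 0.0382
grip_force: 61.6
```

Call:
{"name": "servo_tool", "arguments": {
  "moves": [
    [[0, 0, 0, 0, 0, 0, 0.4], [0, 0, 0, 0, 0, 0, 0.7], [0, 0, 0, 0, 0, 0, 0.9], [0, 0, 0, 0, 0, 4, 1], [0, 0, 0, 0, 0, 8, 1]]
  ]
}}

```text
time: 21.5
tool_pos: [0.4153, -0.2575, 0.1254]
orientation: [0.803, 0.596, -0.0, -0.001]
wrist_force: [0.8, 0.2, 1.1]
opening: 0.0853
grip_force: 0.0
```

Call:
{"name": "servo_tool", "arguments": {
  "moves": [
    [[0, 0, 0, 2.6, 4.2, 0, 1], [0, 0, 0, 5.2, 8.4, 0, 1], [0, 0, 0, 7.8, 12.6, 0, 1], [0, 0, 0, 10.4, 16.8, 0, 1], [0, 0, 0, 13, 21, 0, 1]]
  ]
}}

```text
time: 22.0
tool_pos: [0.5467, -0.0459, 0.1254]
orientation: [0.803, 0.596, 0.0, 0.0]
wrist_force: [-0.6, -0.8, 0.7]
opening: 0.0854
grip_force: 0.0
```

```bash
python3 - <<'E'
from h import *
s=telemetry.observe();print(s['tool_pos'],s['orientation'],s['grip_force'])
im=imaging.snapshot('top'); cv2.imwrite('pics/t13.png',im[:,:,::-1])
g=cv2.cvtColor(im,cv2.COLOR_RGB2GRAY)
c=imaging.get_calibration('top'); x,y=proj(c,[[.416,-.2556,.01]])[0].astype(int)
print(x,y);print(cv2.imread('pics/top0.png',0)[y-14:y+15:2,x-14:x+15:2]);print(g[y-14:y+15:2,x-14:x+15:2])
E
```

```text
[ 0.5467 -0.0459  0.1254] [0.803  0.596  0.0002 0.0002] 0.0
379 259
[[110 117 114  76  64 105 112 119 123 110  58 116 178 178 168]
 [115 116 115 102  92  78  74  90 105 118  90  80 170 180 177]
 [126 119 111 113 116 114 106 105 116 125 119  69 124 173 182]
 [123 119 114  81  82  74  85  96 110 114 122 111  69 110 146]
 [117 119  91  76  77 101 111 100 107 110 114 124 116  87  84]
 [119 108  77  72 121 107  83 108 141 153 153 131 122 127 122]
 [122 120  97  93 118  68  91 137 165 182 176 158 118 112 104]
 [122 104 111 108 107  53  98 147 175 182 181 167 115  77  96]
 [125 109 122 126 123  62  91 144 172 180 178 158 102  86 139]
 [120 113 121 118 162  94  72 116 149 162 161 121  87 125 140]
 [115 119 129 116 149 155 117  93 116 143 140  90  94 148 136]
 [111 126 128 129 114 131 158 163 167 146 117 111 110 163 164]
 [118 120 122 126 127 112 116 122 120 110 119 121 114 135 180]
 [122 113 116 119 118 126 121 125 123 128 126 122 121 107 158]
 [122 125 124 117 119 123 122 127 125 124 121 122 124 117 111]]
[[119 116 113  74  64 103 118 127 129 120  69  22  20  21  22]
 [114 117 115 100  93  
[... 159 characters left out ...]
3  24]
 [109 115  90  63  78 106 104 109 116 125 128 137 127 101  80]
 [126 106  77  66 107 101  81 122 155 164 166 144 132 140 134]
 [125 116 100  79 104  59  97 143 177 194 190 177 129 126 124]
 [118  98 108  98 102  52 104 158 187 194 194 179 135 102  63]
 [128 106 121 122 140  64  97 148 177 186 191 170 121  66  23]
 [128 111 121 120 176 113  71 120 158 171 169 133  91  33  29]
 [111 117 119 113 153 169 129 105 130 153 149 102  86  25  19]
 [102 124 122 126 106 135 166 176 168 150 115 123 111  29  20]
 [112 122 124 121 121 112 114 118 117 113 128 134 121  49  21]
 [122 113 118 119 120 129 134 130 136 137 133 130 130  92  35]
 [131 122 122 117 119 128 131 129 130 132 135 132 132 131  91]]
```

The bullet cap's pixels match the starting image almost exactly, so it's back on its spot. Now the post.

Call:
{"name": "servo_tool", "arguments": {
  "moves": [
    [[0, 0, 0, 0.5, 0.95, 0, 1], [0, 0, 0, 0.5, 0.95, -3, 1], [0, 0, 0, 0.5, 0.95, -6, 1], [0, 0, 0, 0.5, 0.95, -8.2, 1], [0, 0, 0, 0.5, 0.95, -8.2, 1]]
  ]
}}

```text
time: 22.55
tool_pos: [0.549, -0.039, 0.0403]
orientation: [0.803, 0.596, -0.002, -0.002]
wrist_force: [-0.4, 0.3, 0.3]
opening: 0.0853
grip_force: 0.0
```

Call:
{"name": "servo_tool", "arguments": {
  "moves": [
    [[0, 0, 0, 0, 0, 0, 0.6], [0, 0, 0, 0, 0, 0, 0.2], [0, 0, 0, 0, 0, 0, 0.1], [0, 0, 0, 0, 0, 0, 0.1], [0, 0, 0, 0, 0, 0, 0.1]]
  ]
}}

```text
time: 23.05
tool_pos: [0.5515, -0.0386, 0.0446]
orientation: [0.803, 0.596, 0.001, 0.001]
wrist_force: [-0.4, -1.3, 5.9]
opening: 0.0299
grip_force: 59.0
```

Call:
{"name": "servo_tool", "arguments": {
  "moves": [
    [[0, 0, 0, 0, 0, 4, 0.1], [0, 0, 0, 0, 0, 8, 0.1], [0, 0, 0, 0, 0, 11, 0.1], [0, 0, 0, -2, -4, 11, 0.1], [0, 0, 0, -4, -8, 11, 0.1]]
  ]
}}

```text
time: 23.55
tool_pos: [0.5108, -0.1188, 0.1547]
orientation: [0.802, 0.597, 0.001, 0.001]
wrist_force: [1.6, -1.3, -2.4]
opening: 0.03
grip_force: 60.4
```

Call:
{"name": "servo_tool", "arguments": {
  "moves": [
    [[0, 0, 0, -2.4, -4, 0, 0.1], [0, 0, 0, -4.8, -8, 0, 0.1], [0, 0, 0, -7.2, -12, 0, 0.1], [0, 0, 0, -9.4, -16, 0, 0.1], [0, 0, 0, -11.2, -19.7, 0, 0.1]]
  ]
}}

```text
time: 24.05
tool_pos: [0.3974, -0.317, 0.1539]
orientation: [0.803, 0.596, 0.0, 0.0]
wrist_force: [1.7, -0.1, -2.5]
opening: 0.03
grip_force: 60.4
```

Call:
{"name": "servo_tool", "arguments": {
  "moves": [
    [[0, 0, 0, 0, 0, 0, 0.1], [0, 0, 0, 0, 0, -3, 0.1], [0, 0, 0, 0, 0, -6, 0.1], [0, 0, 0, 0, 0, -8.5, 0.1], [0, 0, 0, 0, 0, -8.5, 0.1]]
  ]
}}

```text
time: 24.55
tool_pos: [0.3978, -0.3139, 0.0653]
orientation: [0.803, 0.596, -0.0, -0.002]
wrist_force: [0.1, 0.5, -0.7]
opening: 0.03
grip_force: 60.3
```

Call:
{"name": "servo_tool", "arguments": {
  "moves": [
    [[0, 0, 0, 0, 0, 0, 0.1], [0, 0, 0, 0, 0, 0, 0.1]]
  ]
}}

```text
time: 24.75
tool_pos: [0.3996, -0.3158, 0.0702]
orientation: [0.803, 0.596, 0.0, 0.001]
wrist_force: [0.3, -0.4, -1.2]
opening: 0.0298
grip_force: 60.3
```

Call:
{"name": "servo_tool", "arguments": {
  "moves": [
    [[0, 0, 0, -0.1, 0, -1.2, 0.1], [0, 0, 0, -0.1, 0, -2.3, 0.1], [0, 0, 0, -0.1, 0, -2.6, 0.1], [0, 0, 0, -0.1, 0, -2.6, 0.1], [0, 0, 0, -0.1, 0, -2.6, 0.1]]
  ]
}}

```text
time: 25.25
tool_pos: [0.3981, -0.3156, 0.0426]
orientation: [0.803, 0.596, 0.0, 0.0]
wrist_force: [-0.7, 1.6, 8.4]
opening: 0.0301
grip_force: 63.8
```

Call:
{"name": "servo_tool", "arguments": {
  "moves": [
    [[0, 0, 0, 0, 0, 0, 0.4], [0, 0, 0, 0, 0, 0, 0.7], [0, 0, 0, 0, 0, 0, 0.9], [0, 0, 0, 0, 0, 4, 1], [0, 0, 0, 0, 0, 8, 1]]
  ]
}}

```text
time: 25.75
tool_pos: [0.3973, -0.3149, 0.1222]
orientation: [0.803, 0.596, -0.0, -0.001]
wrist_force: [0.9, -0.9, 1.0]
opening: 0.0852
grip_force: 0.0
```

Call:
{"name": "servo_tool", "arguments": {
  "moves": [
    [[0, 0, 0, 2.2, 4, 2, 1], [0, 0, 0, 4.4, 8, 4, 1], [0, 0, 0, 6.6, 12, 6, 1], [0, 0, 0, 8.8, 16, 8, 1], [0, 0, 0, 11, 20, 10, 1]]
  ]
}}

```text
time: 26.25
tool_pos: [0.5083, -0.1137, 0.2231]
orientation: [0.803, 0.596, 0.0, 0.0]
wrist_force: [0.4, -0.6, -0.2]
opening: 0.0852
grip_force: 0.0
```

Call:
{"name": "servo_tool", "arguments": {
  "moves": [
    [[0, 0, 0, 0, 4, 0, 1], [0, 0, 0, 0, 8, 0, 1], [0, 0, 0, 0, 8, 0, 1], [0, 0, 0, 0, 8, 0, 1], [0, 0, 0, 0, 8, 0, 1]]
  ]
}}

```text
time: 26.75
tool_pos: [0.5079, -0.036, 0.2221]
orientation: [0.803, 0.596, -0.0, 0.0]
wrist_force: [-0.1, 0.2, 0.7]
opening: 0.0853
grip_force: 0.0
```

```bash
python3 - <<'E'
from h import *
s=telemetry.observe();print(s['tool_pos'],s['qvel'],s['grip_force'])
im=imaging.snapshot('top'); cv2.imwrite('pics/t14.png',im[:,:,::-1]); sd=imaging.snapshot('side')
a=cv2.imread('pics/top0.png'); b=im[:,:,::-1]
sa=cv2.imread('pics/side0.png'); sb=sd[:,:,::-1]
r=lambda u,x0,y0,w,h:cv2.resize(np.ascontiguousarray(u[y0:y0+h,x0:x0+w]),(400,300),interpolation=cv2.INTER_CUBIC)
cv2.imwrite('pics/final.png',np.vstack([np.hstack([r(a,340,205,120,90),r(b,340,205,120,90)]),np.hstack([r(b,143,193,120,90),r(sb,270,220,140,105)])]))
x,y=360,245
for g in (cv2.cvtColor(a,6),cv2.cvtColor(b,6)):
    pass
d=cv2.phaseCorrelate(np.float32(cv2.cvtColor(a,6)[252:282,386:412]),np.float32(cv2.cvtColor(np.ascontiguousarray(b),6)[252:282,386:412])); print('post shift px',d)
d=cv2.phaseCorrelate(np.float32(cv2.cvtColor(a,6)[246:276,366:392]),np.float32(cv2.cvtColor(np.ascontiguousarray(b),6)[246:276,366:392])); print('bullet shift px',d)
E
```

```text
[ 0.5079 -0.036   0.2221] [-0.0124  0.0021 -0.0013  0.0006 -0.0018  0.002 ] 0.0
post shift px ((0.765187532186312, -0.08527266073797435), 0.9935657112686722)
bullet shift px ((0.4450384597800596, -0.6521542654318164), 0.5839823752273748)
```

View pics/final.png

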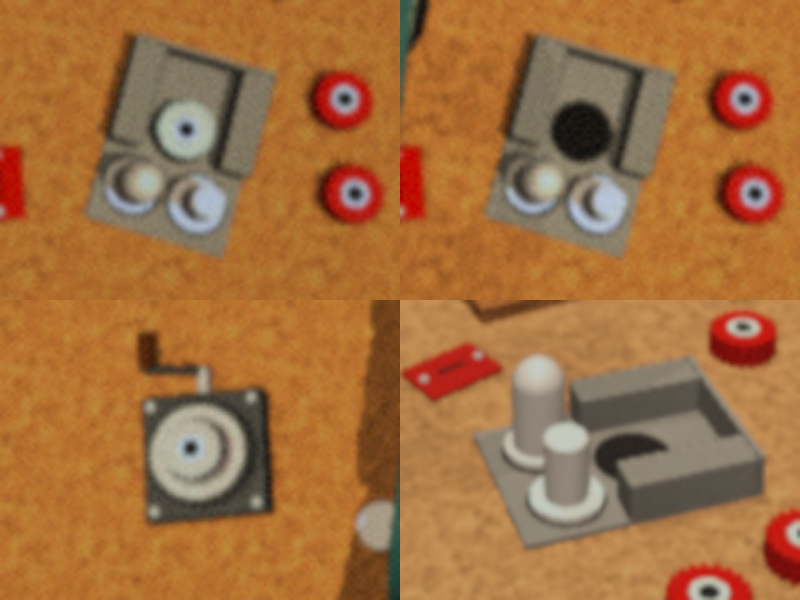

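The final picture shows the post at (597,203) against (197,203) at the start, and the bullet at (533,185) against (133,185). Shifts are under 3 mm. The gear lies on the drum at (190,450), and both caps stand upright in the side view. The gripper is clear, so I'm handing in.

```bash
python3 -c "
from workcell import ticket
print(ticket.sign_off())"
```

```text
the job is handed in; nothing more can be done
None
```

The job is handed in: the gear lies flat on the drum about 1 mm off centre by the camera, both caps stand upright within about 3 mm of where they started, and I never touched the coin plate, tin, pulley or screwdriver; no verdict came back.

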